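# Check a fastener case against its specimens and take out the stray part

## Task

Swing the lid of the case up and over past upright, and check each of the three compartments against the specimen fixed on the ledge straight in front of it. One compartment holds a part that is not like its specimen: take that part out and put it in the tray with the other rejected parts, leaving the correctly packed parts in their compartments. Then close the lid fully.

Things in the scene. Friction and masses are not known exactly. Their poses are not given: they have to be found in the camera images.
- case: grey fixed case, 104 (x) by 290 (y) by 46 mm, walls and floor 4 mm. Origin: centre of the box on the bench; x to the hinge side, y along the row, z up. Three compartments 96 (x) by 91 (y) mm inside, centres at y = +95, 0, -95 mm. Before the box (x -52 to -154 mm) a 4 mm thick ledge has a fixed specimen in front of each compartment, at x = -140, y = +94, 0, -94 mm. Place and yaw vary.
- lid (a joint): hinge of the lid, rad: 0 closed (lid flat on the box), grows as it opens, 1.57 upright, stop at 2.0. It may start up to 0.25 ajar. Its friction (about 0.3 N m) holds it wherever it is left.
- lid_hinge (a point): a point on the hinge line: at the back of the case, middle of its length, 46 mm above the bench. The hinge line runs along the case's y axis.
- lid_handle (a point): centre of the lid's handle: a dark round bar 10 mm in diameter and 90 mm long, parallel to the hinge, 146 mm from the hinge line and, with the lid shut, 50 mm above the bench. An arm at each end holds it 36 mm in front of the lid's edge, clear on all sides; being round it can turn between gripper pads.
- tray: fixed open aluminium tray, 190 mm (its x) by 105 mm (its y), 26 mm high, walls and floor 4 mm thick. Origin: centre of its underside, z up. Two rejected parts already lie in it, about 55 mm from the centre either way along its x; the middle is free. Place and yaw vary.
- spec_bolt: fixed specimen on the ledge: dark hex bolt 58 mm long, head 19 mm wide, 22 mm high. Origin: centre of its underside; axes parallel to the case's. The compartment it stands for is straight behind it, centre 140 mm along +x. Which specimen stands where varies. A shorter bolt is not the same part.
- spec_nut: fixed specimen on the ledge: hex nut, the same as nut_p and nut_q. Origin: centre of its underside; axes parallel to the case's; its compartment is straight behind it, centre 140 mm along +x.
- spec_spring: fixed specimen on the ledge: dark coil spring, the same as spring_p and spring_q. Origin: centre of its underside; axes parallel to the case's; its compartment is straight behind it, centre 140 mm along +x.
- nut_p_center (a point): a loose steel hex nut, 24 mm across flats, 28 mm across corners, 12 mm high, lying flat, 40 g; this point is its centre, half-way up. Its own x axis runs across two flats (24 mm), its y axis across corners. nut_p and nut_q are identical; either may lie in the case or in the tray.
- nut_q_center (a point): a loose steel hex nut, 24 mm across flats, 28 mm across corners, 12 mm high, lying flat, 40 g; this point is its centre, half-way up. Its own x axis runs across two flats (24 mm), its y axis across corners. nut_p and nut_q are identical; either may lie in the case or in the tray.
- spring_p_center (a point): a loose dark coil spring lying on its side, 22 mm thick, 42 mm long, 22 mm high, 30 g; this point is its centre, half-way up. Its own y axis runs along its length, x across it. spring_p and spring_q are identical; either may lie in the case or in the tray.
- spring_q_center (a point): a loose dark coil spring lying on its side, 22 mm thick, 42 mm long, 22 mm high, 30 g; this point is its centre, half-way up. Its own y axis runs along its length, x across it. spring_p and spring_q are identical; either may lie in the case or in the tray.
- short_bolt_center (a point): a loose plain short hex bolt lying on its side, 45 mm long, 13 mm wide, 15 mm high, 25 g; this point is its centre, half-way up. Its own y axis runs along its length, x across it. It may lie in the case or in the tray.
Not all that is in view belongs to the job. Leave any turquoise look-alike of the spec_spring alone.

How it is judged:
By the outcome, as a careful person would: the job done as asked, in the order asked, and still so for the second after the job is handed in, with the robot touching nothing.
It also fails if it takes over 69 s, if anything falls off the work surface, if the arm or the gripper's body presses on something with over 40 N, if the wrist force passes 120 N, or if a joint passes its speed limit or range.

## Robot

A 7-joint arm with a two-finger parallel gripper is mounted at the origin on a cart in front of the work surface, level with it; the furniture and walls round the work are solid. World frame = base frame: x ahead of the robot, y to its left, z up, the work surface at z = 0. Lengths are in mm, angles in rad, forces in N, time in s.
With the tool pointing down it reaches from about 400 to 850 mm from the base axis. Payload 4.5 kg.
Tool frame: the origin (TCP) lies between the finger pads; the fingertips stand 19 mm ahead of it and the grasp point (between the pads) is the TCP (arm.nose_length is the x of the fingertips in the tool frame, in mm); x points along the fingers, z is the direction in which the jaws open and shut, and the axes are right-handed (so a half turn about x gives the same grasp; the last joint's range is limited). The gripper opens to 85 mm and grips with 20 to 120 N. Pads are 22 mm wide; open, the fingers measure 114 mm over their backs; the gripper's body (76 mm by 85 mm) begins 54 mm behind the grasp point. The pads swing forward as they close: fully open they stand 13 mm farther back than shut.
Start: joints at [-1.289, 0.689, -0.195, 1.565, 0.157, 0.902, -0.215], TCP at [153.273, 605.937, 250.317] pointing down, gripper open.
Joint ranges: [-3.01, 3.01], [-0.46, 2.08], [-1.47, 1.51], [0.13, 2.56], [-1, 4.14], [0.04, 2.09], [-2.66, 2.66]. Speed limits (rad/s): [2.57, 2.57, 3.14, 3.14, 3.14, 3.14, 3.14].

## Interface

Orientations are given as a unit quaternion [w, x, y, z].
In Python, from rig import telemetry, cams, arm gives the robot as it stands.
- The arm moves only by the shell command python3 -m creep 'ROWS' [FORCE]. ROWS is JSON, a list that holds one entry, the list of rows, each a list of 5 numbers: the opening, from -1 (shut) to 1 (fully open), then the shift along the tool's x, y, z as a fraction of full scale, then the turn about the tool's x as a fraction of full scale. A call has 1 to 20 rows; each row is the pose to reach, as a shift and turn from the pose commanded when the call began, along the tool's axes at that moment, turning the shorter way round; what a row does not reach only later rows make up. Full scale, the value 1, is 750 mm for a shift and 360 degrees for a turn. A row lasts 1/10 s, in which the tool goes at most 50 mm and 8.59 degrees, less where a joint would pass 70% of its speed; a pose out of reach is approached as far as the arm can. A call with a number of a shift or a turn outside -1 to 1 is refused whole. A call with a gripper value outside its range is refused whole. The fingers move at their own pace and stop on an object; FORCE is the grip in N (left out, the last holds). Time passes only in rows, so rows that repeat a pose let the fingers close. It gives the time, the measured TCP pose, the force and the opening at its end, in the units of the state.
- telemetry.observe(): the state, without advancing time (a new reading comes with each control period).
- cams.capture(name): name is "scene" or "top"; returns the picture (400x640x3 uint8, blue, green, red); there is no depth.
- cams.calibration(name): a dict with "mtx" (3x3 intrinsics, pixels), "R" (3x3) and "t" (3): a world point X has camera coordinates R X + t. Camera axes: x right, y down, z forward; pixel columns grow to the right and rows downward; lengths in mm; the calibration is good to about 2 mm. A picture is of the moment at which its call begins. calibration takes no time and is no camera call.
- arm.job_done(): hands the job in, once; it reports no verdict.
The state is a dict: "clock": time; "joints": joint angles; "joint_velocities": joint speeds; "tau": joint torques, N m; "eef_pos": TCP position; "tcp_rot": TCP orientation; "force": force on the tool from outside, world axes, zero at the start; "moment": the same for the moment, N m; "width": finger opening in mm.
Only numpy, scipy, OpenCV 4.12 (cv2) and the standard library are available. Lean on these libraries where they do the work, as an engineer would, in place of code of your own. Each camera call takes 0.05 s, during which the arm holds its last target.

## Working session

There is one attempt and no reset: what is moved stays moved. The work goes in short steps, Python scripts to look and compute and a shell command to move; the robot and the scene stay as the last step left them, time stands still between calls to the robot, and variables do not carry over. Pictures are saved under pics/ and viewed, and the job is handed in when it is done.

```bash
ls; mkdir -p pics; python3 - <<'E'
from rig import telemetry,cams,arm
import cv2
print(telemetry.observe())
for n in("scene","top"):
    im=cams.capture(n); cv2.imwrite(f"pics/{n}0.png",im)
    c=cams.calibration(n); print(n,c)
E
```

```text
pics
{'clock': 0.0, 'joints': array([-1.2892256 ,  0.69002757, -0.19452743,  1.56639922,  0.15728649,
        0.90248805, -0.21510005]), 'joint_velocities': array([-6.47117510e-04, -1.21441125e-03, -1.98640720e-03,  6.27756675e-04,
        3.85856982e-05, -1.35037908e-03, -1.39049938e-04]), 'tau': array([-1.54741310e-04, -5.39614928e+01, -1.26619879e+00, -1.58541048e+01,
        9.19533195e-03,  9.50685499e-03,  1.75249703e-06]), 'eef_pos': array([153.15651107, 605.27927677, 249.44245161]), 'tcp_rot': array([ 0.55741986, -0.43486079,  0.55844389,  0.43395808]), 'force': array([0.93576229, 1.11634161, 0.74138915]), 'moment': array([ 0.03263748,  0.01881805, -0.00770748]), 'width': 85.36206296246118}
scene {'mtx': array([[439.19663714,   0.        , 315.99119334],
       [  0.        , 439.19663714, 200.24045131],
       [  0.        ,   0.        ,   1.        ]]), 'R': array([[-0.81208169, -0.583154  , -0.02132466],
       [-0.30026515,  0.4489157 , -0.84161484],
       [ 0.50036404, -0.67705695, -0.53965704]]), 't': array([388.3190519 , 216.78832495, 641.75560702])}
top {'mtx': array([[442.21549144,   0.        , 317.57045525],
       [  0.        , 442.21549144, 201.6664228 ],
       [  0.        ,   0.        ,   1.        ]]), 'R': array([[ 0.00283086, -0.99951126,  0.03113231],
       [-0.99820517, -0.00468676, -0.05970317],
       [ 0.0598199 , -0.03090742, -0.99773058]]), 't': array([ -80.75454244,  521.55096717, 1032.47240611])}
```

View pics/scene0.png

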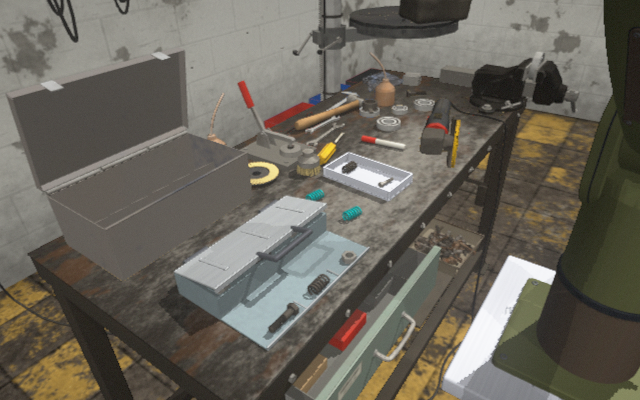

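View pics/top0.png

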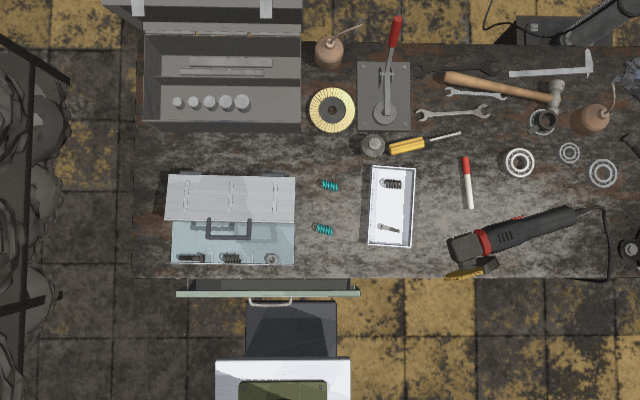

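```bash
cat > h.py <<'E'
from rig import telemetry,cams,arm
import numpy as np, cv2
from scipy.spatial.transform import Rotation as Ro
def ray(n,u,v,z):
    c=cams.calibration(n); d=c['R'].T@np.linalg.inv(c['mtx'])@[u,v,1]; o=-c['R'].T@c['t']
    return o+d*(z-o[2])/d[2]
def proj(n,X):
    c=cams.calibration(n); p=c['mtx']@(c['R']@np.asarray(X,float)+c['t']); return p[:2]/p[2]
def two(a,b):
    A=[];B=[]
    for n,p in(("top",a),("scene",b)):
        c=cams.calibration(n); d=c['R'].T@np.linalg.inv(c['mtx'])@[*p,1]; d/=np.linalg.norm(d); o=-c['R'].T@c['t']
        P=np.eye(3)-np.outer(d,d); A.append(P);B.append(P@o)
    return np.linalg.solve(sum(A),sum(B))
def rot():
    q=telemetry.observe()['tcp_rot']; return Ro.from_quat([q[1],q[2],q[3],q[0]])
def yaw(): # jaw axis heading in deg
    z=rot().as_matrix()[:,2]; return np.degrees(np.arctan2(z[1],z[0]))
def rel(X):
    s=telemetry.observe(); return rot().as_matrix().T@(np.asarray(X,float)-s['eef_pos'])/750
def crop(im,u0,v0,u1,v1,k,name):
    cv2.imwrite("pics/"+name,cv2.resize(im[v0:v1,u0:u1],None,fx=k,fy=k,interpolation=cv2.INTER_CUBIC))
E
python3 - <<'E'
from h import *
t=cv2.imread("pics/top0.png"); s=cv2.imread("pics/scene0.png")
crop(t,150,160,310,280,5,"t1.png"); crop(t,300,150,430,260,5,"t2.png"); crop(s,170,180,380,350,3.8,"s1.png")
print(rot().as_matrix().round(3), yaw())
E
```

```text
[[-0.    -0.969  0.245]
 [-0.002  0.245  0.969]
 [-1.    -0.    -0.002]] 75.8061029304759
```

View pics/t1.png

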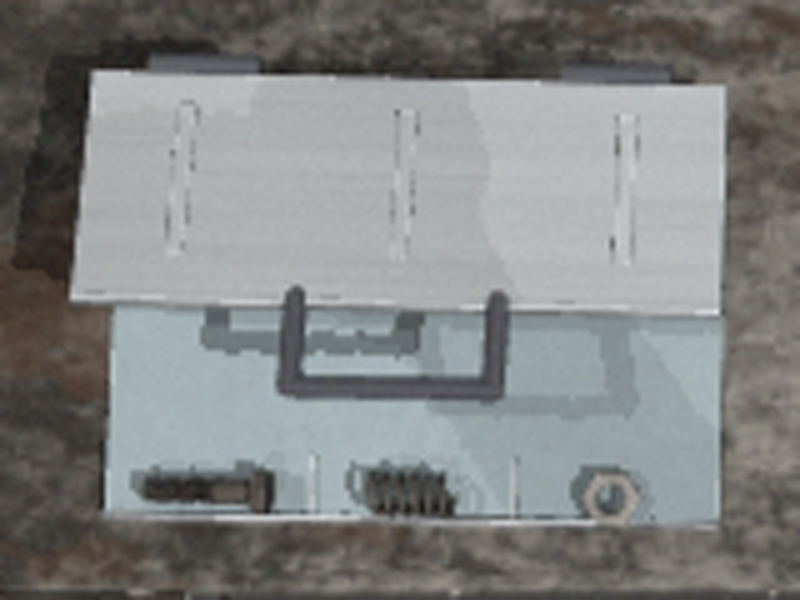

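View pics/t2.png

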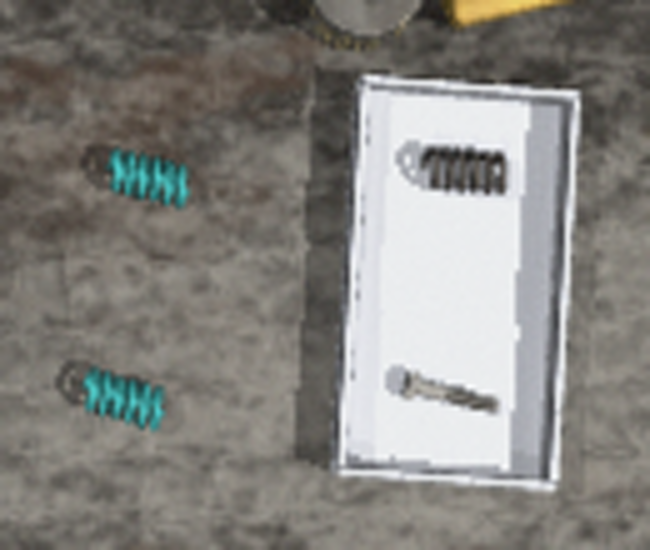

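View pics/s1.png

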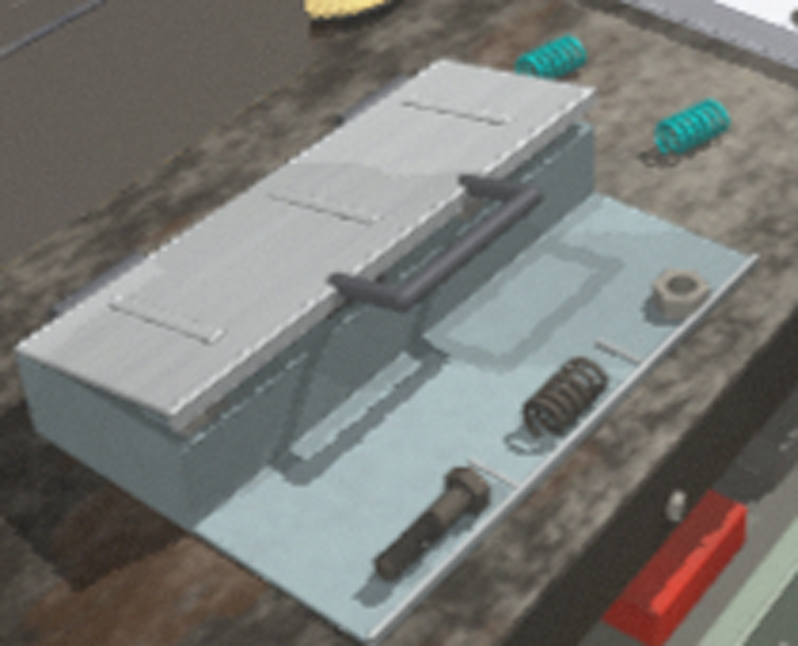

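```bash
python3 - <<'E'
from h import *
T=lambda p:(150+p[0]/5-.4,160+p[1]/5-.4)
S=lambda p:(170+p[0]/3.8,180+p[1]/3.8)
fl=ray("top",*T((105,515)),4); fr=ray("top",*T((719,525)),4)
print("ledge top",fl,fr, np.linalg.norm(fl-fr))
fl2=ray("scene",*S((368,640)),4); fr2=ray("scene",*S((757,257)),4)
print("ledge sc",fl2,fr2,np.linalg.norm(fl2-fr2))
for z in (4,):print("bolt nut", ray("top",*T((207,487)),12),ray("top",*T((609,496)),10),ray("top",*T((411,490)),15))
a=two(T((285,388)),S((402,297)));b=two(T((500,388)),S((535,199)));print("handle ends",a,b,np.linalg.norm(a-b))
t=lambda p:(300+p[0]/5-.4,150+p[1]/5-.4)
for p in((360,77),(580,93),(555,487),(335,472)): print("tray",ray("top",*t(p),26))
print("hinge edge of lid back",ray("top",*T((92,70)),48),ray("top",*T((726,86)),48))
c=cams.calibration("top");print("camtop",-c['R'].T@c['t'])
E
```

```text
ledge top [377.0505565  267.13621772   4.        ] [372.44867299 -22.1169763    4.        ] 289.2897986132874
ledge sc [377.34914035 264.82680089   4.        ] [370.51637863 -25.19073389   4.        ] 290.09801294000323
bolt nut [390.73956641 217.68230346  12.        ] [386.53485219  29.73951422  10.        ] [389.61272528 122.01575467  15.        ]
handle ends [437.51163362 166.57317814  79.99772709] [437.22250221  72.92775311  73.50292307] 93.8708245703378
tray [ 609.0668893  -206.53051201   26.        ]
tray [ 602.16835574 -311.63926805   26.        ]
tray [ 415.46451754 -297.82492491   26.        ]
tray [ 422.31738761 -193.90646917   26.        ]
hinge edge of lid back [582.67349886 264.55684925  48.        ] [577.18854699 -25.12284602  48.        ]
camtop [ 459.08107772  -46.35963343 1063.78161543]
```

```bash
python3 - <<'E'
from h import *
print(rel([436,120,150]).round(4), (yaw()+1.1)/360)
E
```

```text
[ 0.1337 -0.5242 -0.5347] 0.21362806369576637
```

```bash
python3 -m creep '[[[-0.3,0,-0.524,-0.535,0.2136],[-0.3,0,-0.524,-0.535,0.2136],[-0.3,0,-0.524,-0.535,0.2136],[-0.3,0,-0.524,-0.535,0.2136],[-0.3,0,-0.524,-0.535,0.2136],[-0.3,0,-0.524,-0.535,0.2136],[-0.3,0,-0.524,-0.535,0.2136],[-0.3,0,-0.524,-0.535,0.2136],[-0.3,0.13,-0.524,-0.535,0.2136],[-0.3,0.13,-0.524,-0.535,0.2136],[-0.3,0.13,-0.524,-0.535,0.2136],[-0.3,0.13,-0.524,-0.535,0.2136],[-0.3,0.13,-0.524,-0.535,0.2136],[-0.3,0.13,-0.524,-0.535,0.2136],[-0.3,0.13,-0.524,-0.535,0.2136],[-0.3,0.13,-0.524,-0.535,0.2136]]]' 40
python3 - <<'E'
from h import *
s=telemetry.observe(); print(s['eef_pos'],yaw(),s['joints'].round(2),rel([436,120,78]).round(4))
crop(cams.capture("scene"),150,100,410,340,3,"s2.png")
E
```

```text
clock: 1.7
eef_pos: [435.6, 122.2, 153.3]
tcp_rot: [0.707, 0.006, 0.707, -0.005]
force: [-1.0, 0.2, 0.4]
width: 30.0
[435.60995591 122.17913908 153.34973634] -0.9274946861112344 [-0.41  0.65  0.05  2.17 -0.1   0.32 -0.29] [ 0.1005 -0.003   0.0005]
```

View pics/s2.png

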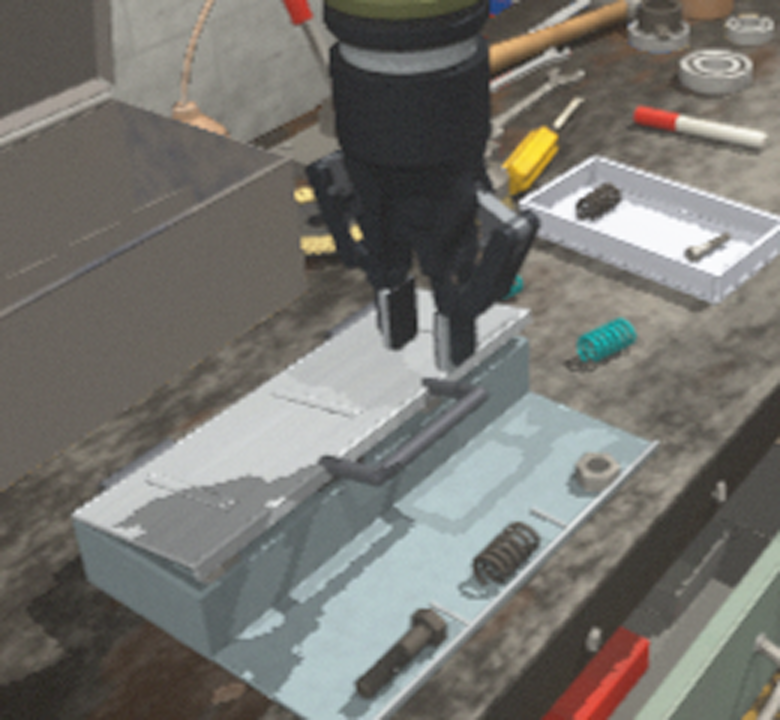

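```bash
python3 -m creep '[[[-0.3,0.05,-0.002,0,0],[-0.3,0.08,-0.002,0,0],[-0.3,0.1,-0.002,0,0],[-0.3,0.1,-0.002,0,0],[-0.3,0.1,-0.002,0,0],[-1,0.1,-0.002,0,0],[-1,0.1,-0.002,0,0],[-1,0.1,-0.002,0,0],[-1,0.1,-0.002,0,0],[-1,0.1,-0.002,0,0],[-1,0.1,-0.002,0,0]]]' 40
python3 - <<'E'
from h import *
s=telemetry.observe(); print(s['eef_pos'],s['force'])
crop(cams.capture("scene"),150,100,410,340,3,"s3.png")
# arc
H=np.array([580.1,118.2,46]); p=s['eef_pos']; ex=np.array([.9998,-.019,0])
d=(p-H)@ex; z=p[2]-46; r=np.hypot(d,z); a0=np.arctan2(z,-d); print("r",r,"ang",a0-.0274)
for a in np.linspace(a0,1.83,19): print(round(a-.0274,3),((r*np.sin(a)-z)/-750).round(4),((-r*np.cos(a)-d)/750).round(4))
E
```

```text
clock: 2.85
eef_pos: [439.0, 119.6, 78.7]
tcp_rot: [0.709, 0.008, 0.705, -0.006]
force: [5.8, 1.1, -0.8]
width: 8.6
[439.01998001 119.56337764  78.71964311] [ 5.79405811  1.05780231 -0.81901276]
r 144.82228690464476 ang 0.20049721730306264
0.2 -0.0 0.0
0.29 -0.0165 0.0046
0.379 -0.0326 0.0107
0.468 -0.0481 0.0182
0.557 -0.0628 0.027
0.646 -0.0767 0.0371
0.735 -0.0897 0.0484
0.824 -0.1016 0.0608
0.913 -0.1123 0.0742
1.002 -0.1218 0.0885
1.091 -0.13 0.1036
1.18 -0.1368 0.1194
1.269 -0.1422 0.1357
1.358 -0.1461 0.1524
1.447 -0.1486 0.1694
1.536 -0.1495 0.1866
1.625 -0.1488 0.2038
1.714 -0.1467 0.2208
1.803 -0.143 0.2376
```

View pics/s3.png

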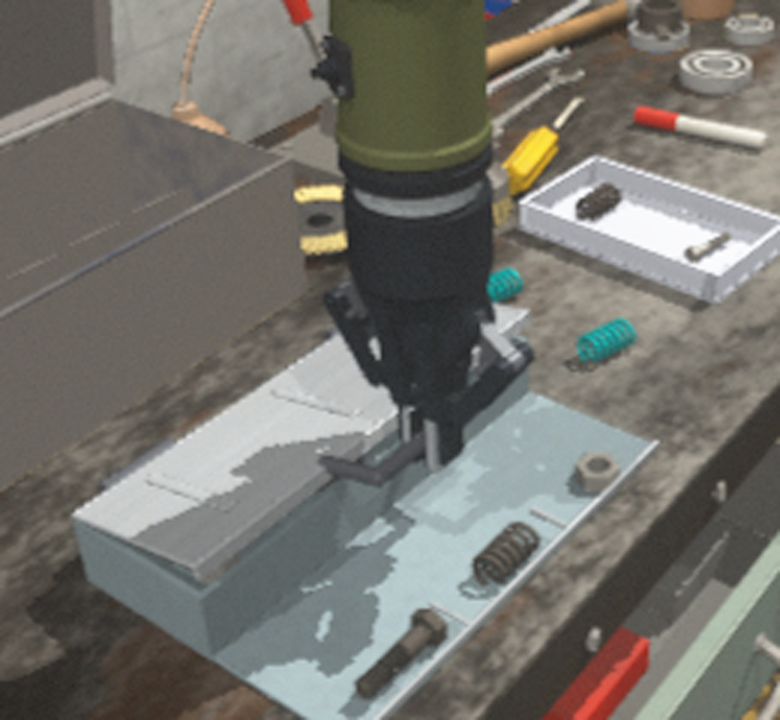

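```bash
python3 - <<'E'
from h import *
print(two((301,121),(249,153)))
t=cv2.imread("pics/top0.png");crop(t,130,0,330,150,4,"t3.png")
E
```

```text
[689.03538597 -41.6369251  112.00873539]
```

View pics/t3.png

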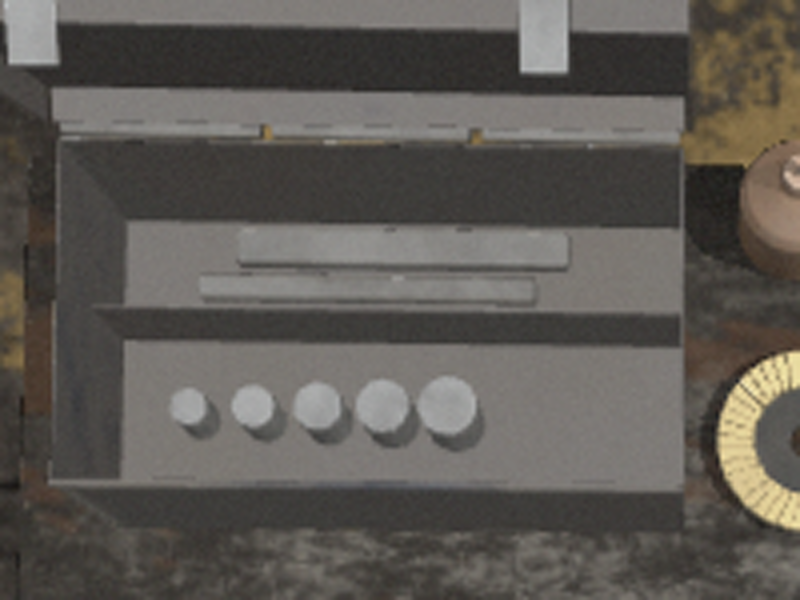

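```bash
python3 -m creep '[[[-1,-0.0165,0,0.0046,0],[-1,-0.0326,0,0.0107,0],[-1,-0.0481,0,0.0182,0],[-1,-0.0628,0,0.027,0],[-1,-0.0767,0,0.0371,0],[-1,-0.0897,0,0.0484,0],[-1,-0.1016,0,0.0608,0],[-1,-0.1123,0,0.0742,0],[-1,-0.1218,0,0.0885,0],[-1,-0.13,0,0.1036,0],[-1,-0.1368,0,0.1194,0],[-1,-0.1422,0,0.1357,0],[-1,-0.1461,0,0.1524,0],[-1,-0.1486,0,0.1694,0],[-1,-0.1495,0,0.1866,0],[-1,-0.1488,0,0.2038,0],[-1,-0.1467,0,0.2208,0],[-1,-0.143,0,0.2376,0],[-1,-0.143,0,0.2376,0],[-1,-0.143,0,0.2376,0]]]'
python3 - <<'E'
from h import *
s=telemetry.observe(); p=s['eef_pos']
H=np.array([580.1,118.2,46]); ex=np.array([.9998,-.019,0])
d=(p-H)@ex; z=p[2]-46; print(np.hypot(d,z),np.arctan2(z,-d)-.0274,p,s['force'],s['width'])
cv2.imwrite("pics/s4.png",cams.capture("scene"))
E
```

```text
clock: 4.9
eef_pos: [618.3, 116.1, 188.8]
tcp_rot: [0.711, 0.008, 0.703, -0.006]
force: [4.0, -0.4, 11.2]
width: 8.5
147.80189803021258 1.8047936339904371 [618.26481903 116.12875524 188.78104011] [ 3.99580921 -0.44860706 11.17866151] 8.547438709235832
```

View pics/s4.png

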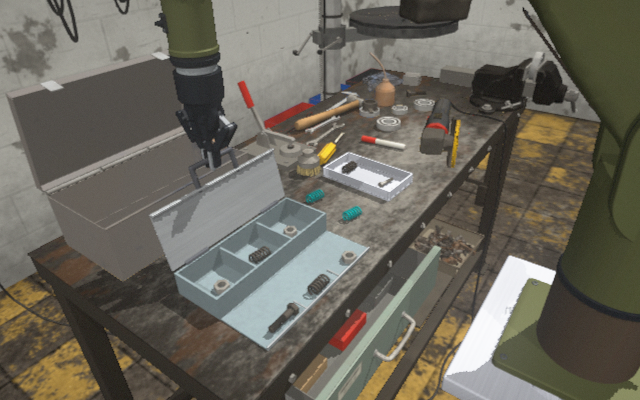

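```bash
python3 -m creep '[[[-0.3,0,0,0,0],[-0.3,0,0,0,0],[-0.3,0,0,0,0],[-0.3,-0.05,0,0,0],[-0.3,-0.1,0,0,0],[-0.3,-0.13,0,0,0],[-0.3,-0.13,0,0,0],[-0.3,-0.13,0,0,0]]]'
python3 - <<'E'
from h import *
s=telemetry.observe(); print(s['eef_pos'],s['force'])
a=cams.capture("scene");b=cams.capture("top")
cv2.imwrite("pics/scene5.png",a);cv2.imwrite("pics/top5.png",b)
crop(a,170,130,370,330,3,"s5.png");crop(b,150,120,310,280,3.75,"t5.png")
E
```

```text
clock: 5.75
eef_pos: [613.3, 115.7, 282.2]
tcp_rot: [0.707, 0.007, 0.707, -0.007]
force: [-1.5, -0.5, -1.1]
width: 30.1
[613.29557699 115.67233124 282.2032152 ] [-1.49470037 -0.48044823 -1.0777836 ]
```

View pics/s5.png

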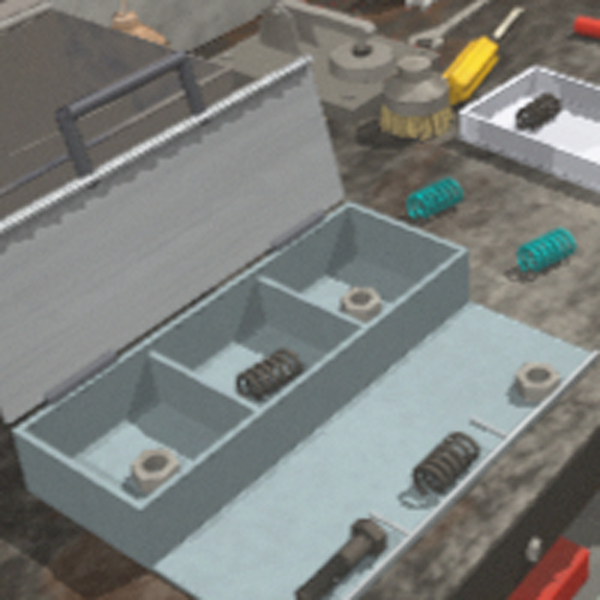

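View pics/t5.png

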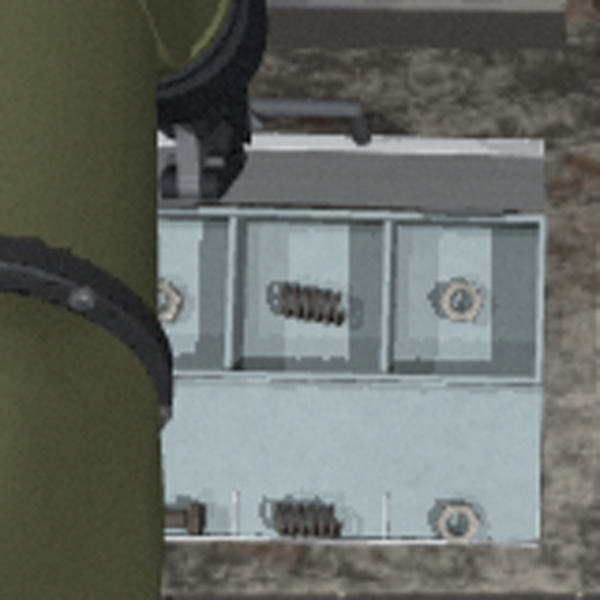

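```bash
python3 - <<'E'
from h import *
print(rel([500,-60,280]).round(3))
E
python3 -m creep '[[[-0.3,0,0.24,-0.15,0],[-0.3,0,0.24,-0.15,0],[-0.3,0,0.24,-0.15,0],[-0.3,0,0.24,-0.15,0],[-0.3,0,0.24,-0.15,0],[-0.3,0,0.24,-0.15,0]]]'
python3 - <<'E'
from h import *
s=telemetry.observe(); print(s['eef_pos'],s['force'])
b=cams.capture("top")
cv2.imwrite("pics/top6.png",b)
crop(b,160,160,240,240,7,"t6.png")
E
```

```text
[ 0.002 -0.237 -0.146]
clock: 6.45
eef_pos: [502.3, 300.5, 281.2]
tcp_rot: [0.706, 0.004, 0.708, -0.005]
force: [-0.1, -0.3, -0.5]
width: 30.2
[502.34970942 300.54297886 281.15183439] [-0.07183267 -0.31877426 -0.51867091]
```

View pics/t6.png

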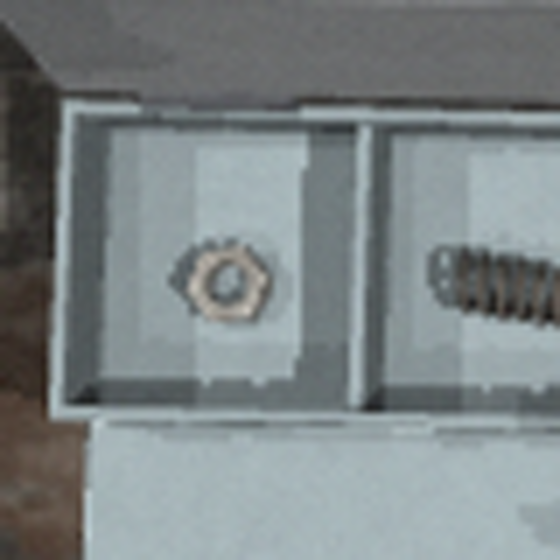

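```bash
python3 - <<'E'
from h import *
b=cv2.imread("pics/top6.png")
c=b[160:240,160:240].astype(int)
k=8
big=cv2.resize(b[175:225,170:215],None,fx=k,fy=k,interpolation=cv2.INTER_CUBIC).astype(int)
m=((big[...,2]-big[...,0])>8).astype(np.uint8)*255
cs,_=cv2.findContours(m,cv2.RETR_EXTERNAL,cv2.CHAIN_APPROX_NONE)
c=max(cs,key=cv2.contourArea); c=cv2.convexHull(c)
M=cv2.moments(c);u=M['m10']/M['m00'];v=M['m01']/M['m00']
P=(170+u/k-.44,175+v/k-.44); print(P,cv2.contourArea(c))
pts=c[:,0,:]-[u,v]; 
# project outline onto plane, 6-fold phase
W=np.array([ray("top",170+(x+u)/k-.44,175+(y+v)/k-.44,16)[:2] for x,y in pts])
C=ray("top",*P,16);print(C)
o=W-C[:2]
for a in range(0,180,5):
    w=o@[np.cos(np.radians(a)),np.sin(np.radians(a))]; print(a,round(np.ptp(w),1),end='; ')
print()
a=cv2.imread("pics/scene5.png")
print(ray("scene",170+155/3,130+467/3,16), proj("scene",C))
cv2.imwrite("pics/m6.png",np.hstack([m,big.clip(0,255).astype(np.uint8)[...,1]]))
E
```

```text
(192.17081525473643, 200.1530720526161) 5093.5
[524.08438781 216.57773914  16.        ]
0 23.3; 5 22.9; 10 22.5; 15 22.8; 20 23.4; 25 23.9; 30 24.3; 35 24.6; 40 24.6; 45 24.5; 50 24.5; 55 24.3; 60 24.2; 65 24.1; 70 23.9; 75 24.3; 80 24.8; 85 25.0; 90 25.1; 95 25.2; 100 25.1; 105 24.8; 110 24.5; 115 24.0; 120 23.4; 125 22.9; 130 22.7; 135 23.0; 140 23.6; 145 24.0; 150 24.3; 155 24.5; 160 24.6; 165 24.5; 170 24.2; 175 23.7; 
[518.94082791 217.26943451  16.        ] [219.8362975  284.23148206]
```

View pics/m6.png

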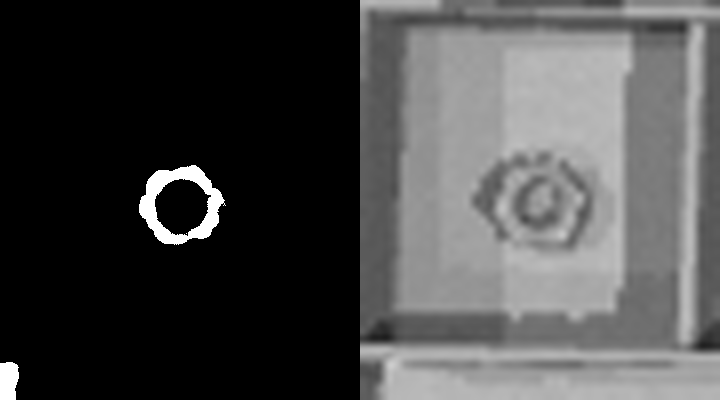

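```bash
python3 - <<'E'
from h import *
print(rel([522.5,217,110]).round(4),yaw(),(yaw()-9)/360)
E
```

```text
[ 0.2287 -0.1067  0.0266] -0.9846052807766783 -0.027735014668824106
```

```bash
python3 -m creep '[[[-0.06,0.05,-0.107,0.0266,-0.0277],[-0.06,0.11,-0.107,0.0266,-0.0277],[-0.06,0.17,-0.107,0.0266,-0.0277],[-0.06,0.2287,-0.107,0.0266,-0.0277],[-0.06,0.2287,-0.107,0.0266,-0.0277],[-0.06,0.2287,-0.107,0.0266,-0.0277],[-0.06,0.2287,-0.107,0.0266,-0.0277]]]'
python3 - <<'E'
from h import *
print(yaw(),rel([522.5,217,23]).round(4))
crop(cams.capture("scene"),150,150,350,350,3,"s7.png")
E
```

```text
clock: 7.2
eef_pos: [525.1, 217.1, 112.8]
tcp_rot: [0.706, -0.054, 0.704, 0.055]
force: [0.3, -0.4, 0.7]
width: 40.1
8.821552601751279 [ 0.1198  0.0004 -0.0039]
```

View pics/s7.png

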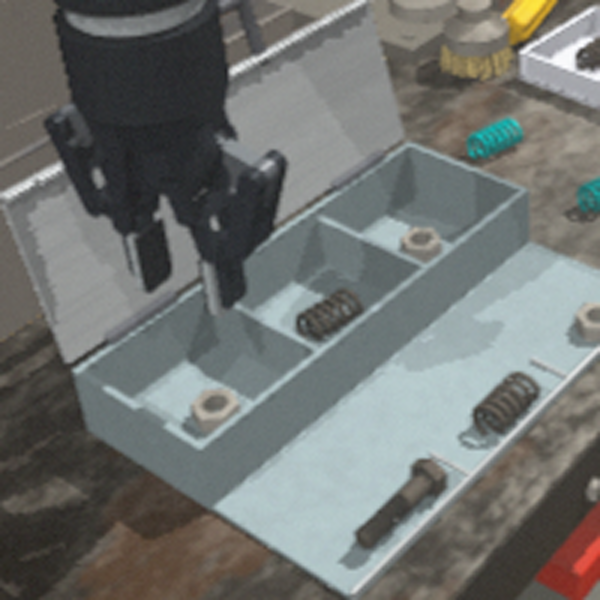

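```bash
python3 -m creep '[[[-0.06,0.04,0,-0.003,0],[-0.06,0.08,0,-0.003,0],[-0.06,0.1,0,-0.003,0],[-0.06,0.119,0,-0.003,0],[-0.06,0.119,0,-0.003,0],[-0.06,0.119,0,-0.003,0],[-1,0.119,0,-0.003,0],[-1,0.119,0,-0.003,0],[-1,0.119,0,-0.003,0],[-1,0.119,0,-0.003,0],[-1,0.119,0,-0.003,0]]]' 40
python3 - <<'E'
from h import *
s=telemetry.observe();print(s['eef_pos'],s['force'],s['width'])
crop(cams.capture("scene"),150,200,300,330,4.5,"s8.png")
E
```

```text
clock: 8.35
eef_pos: [521.7, 217.1, 23.2]
tcp_rot: [0.706, -0.054, 0.704, 0.055]
force: [-1.5, -0.0, 8.1]
width: 23.0
[521.70534805 217.11282653  23.22690127] [-1.50908303 -0.04467098  8.08157324] 22.984558120216025
```

View pics/s8.png

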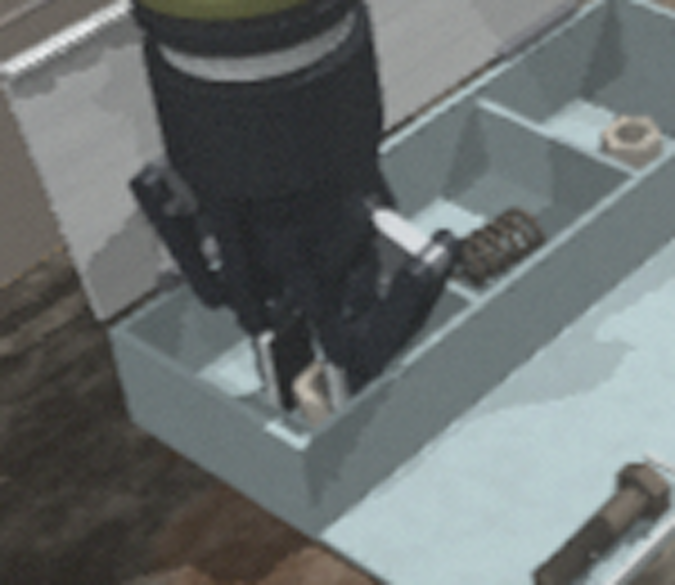

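```bash
python3 -m creep '[[[-1,-0.05,0,0,0],[-1,-0.1,0,0,0],[-1,-0.16,0,0,0],[-1,-0.16,0,0,0],[-1,-0.16,0,0,0]]]'
python3 - <<'E'
from h import *
s=telemetry.observe();print(s['width'],s['eef_pos'])
crop(cams.capture("scene"),120,130,320,330,3,"s9.png")
t=lambda p:(300+p[0]/5-.4,150+p[1]/5-.4)
print(ray("top",*t((465,168)),15),ray("top",*t((443,390)),11), proj("scene",[512,-252,4]))
print(rel([512,-252,140]).round(4),(yaw()+4)/360)
E
```

```text
clock: 8.9
eef_pos: [521.8, 217.1, 143.2]
tcp_rot: [0.706, -0.054, 0.704, 0.055]
force: [-0.4, -0.2, -0.8]
width: 22.4
22.422507756002247 [521.81188233 217.11619409 143.19768718]
[ 567.12543681 -258.55803411   15.        ] [ 460.91201559 -248.00747127   11.        ] [365.16710896 178.23096602]
[ 0.0025 -0.6156 -0.1082] 0.03578871950016264
```

View pics/s9.png

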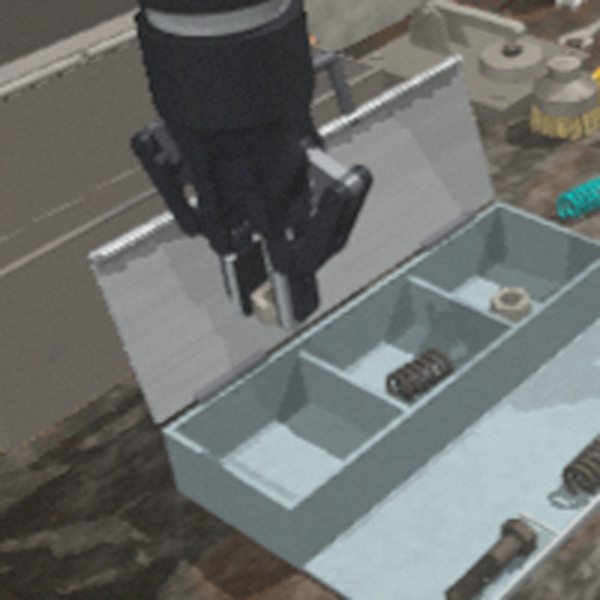

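```bash
python3 -m creep '[[[-1,0,-0.06,-0.03,0.036],[-1,0,-0.615,-0.107,0.036],[-1,0,-0.615,-0.107,0.036],[-1,0,-0.615,-0.107,0.036],[-1,0,-0.615,-0.107,0.036],[-1,0,-0.615,-0.107,0.036],[-1,0,-0.615,-0.107,0.036],[-1,0,-0.615,-0.107,0.036],[-1,0,-0.615,-0.107,0.036],[-1,0,-0.615,-0.107,0.036],[-1,0,-0.615,-0.107,0.036],[-1,0,-0.615,-0.107,0.036],[-1,0,-0.615,-0.107,0.036]]]'
python3 - <<'E'
from h import *
s=telemetry.observe();print(s['width'],s['eef_pos'],yaw())
crop(cams.capture("scene"),260,60,460,260,3,"s10.png")
print(rel([513,-252.5,25]).round(4))
E
```

```text
clock: 10.25
eef_pos: [512.9, -248.9, 140.8]
tcp_rot: [0.706, 0.025, 0.707, -0.023]
force: [0.0, 0.2, -0.1]
width: 22.8
22.78986920325779 [ 512.86841246 -248.90859746  140.80421361] -3.9319762428895215
[ 0.1547 -0.005   0.0005]
```

View pics/s10.png

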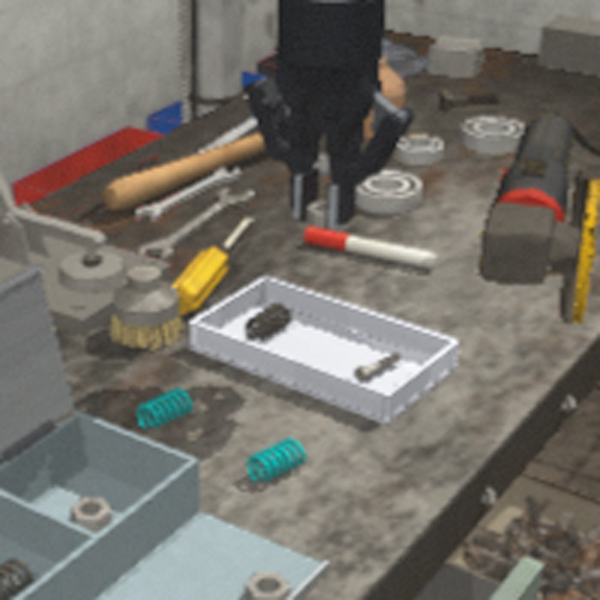

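```bash
python3 -m creep '[[[-1,0.05,-0.001,0,0],[-1,0.1,-0.001,0,0],[-1,0.135,-0.001,0,0],[-1,0.1535,-0.001,0,0],[-1,0.1535,-0.001,0,0],[-1,0.1535,-0.001,0,0],[-0.2,0.1535,-0.001,0,0],[-0.2,0.1535,-0.001,0,0],[-0.2,0.1535,-0.001,0,0],[-0.2,0.1535,-0.001,0,0],[-0.2,0.1,-0.001,0,0],[-0.2,0.05,-0.001,0,0],[-0.2,-0.03,-0.001,0,0],[-0.2,-0.03,-0.001,0,0],[-0.2,-0.03,-0.001,0,0]]]'
python3 - <<'E'
from h import *
s=telemetry.observe();print(s['width'],s['eef_pos'],yaw(),s['force'])
crop(cams.capture("scene"),260,60,460,260,3,"s11.png")
H=np.array([580.1,118.2,46]); ex=np.array([.9998,-.019,0])
B=H+ex*146*np.sin(1.8+.0274-np.pi/2)+[0,0,146*np.cos(1.8+.0274-np.pi/2)]
print(B,proj("top",B),rel(B+[0,0,70]).round(4))
E
```

```text
clock: 11.8
eef_pos: [514.2, -252.7, 166.4]
tcp_rot: [0.708, 0.025, 0.705, -0.026]
force: [-0.4, 0.1, -0.5]
width: 34.5
34.54487713027866 [ 514.1698609  -252.68480212  166.35451863] -4.098697424752615 [-0.39036036  0.06449216 -0.50766255]
[617.14693643 117.4959674  187.21959972] [221.66891196 148.22780285] [-0.1236  0.5015  0.1035]
```

View pics/s11.png

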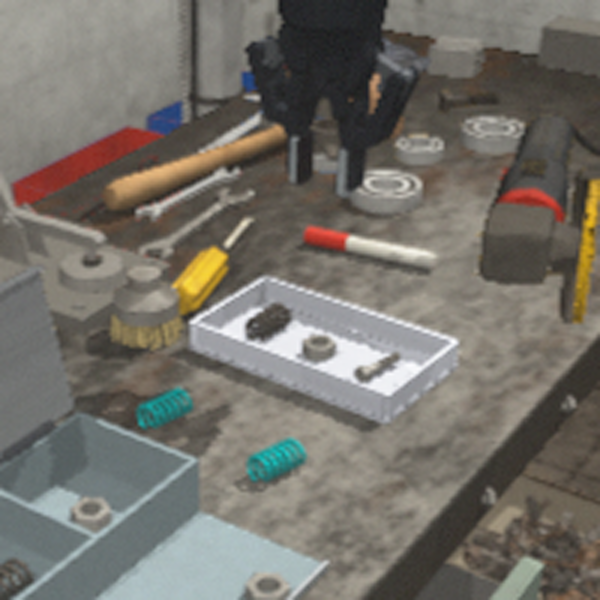

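```bash
python3 - <<'E'
from h import *
a=cams.capture("top");s=cams.capture("scene")
crop(a,160,120,320,240,5,"t12.png");crop(s,150,110,350,260,4,"s12.png")
E
```

```text
(no output)
```

View pics/t12.png

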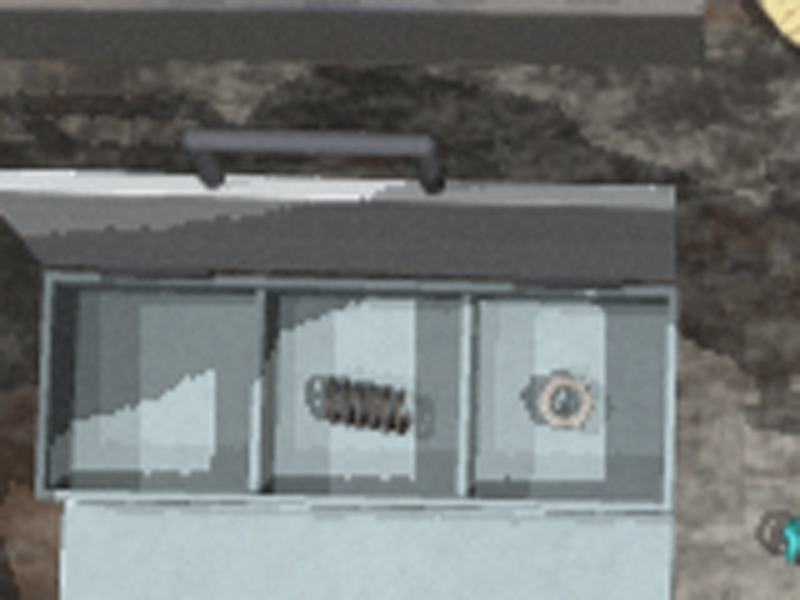

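View pics/s12.png

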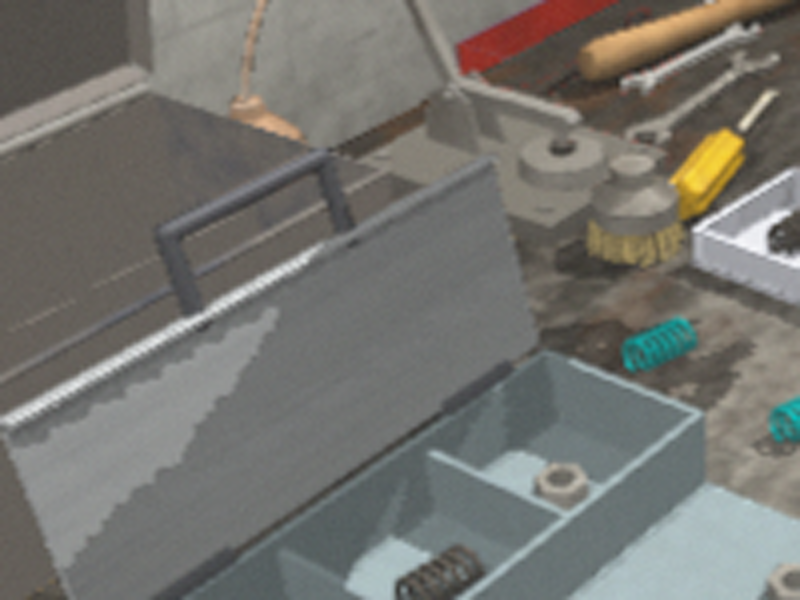

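```bash
python3 - <<'E'
from h import *
print(two((222,148),(211,158)),rel([617.5,117.5,262]).round(4),(yaw()+1)/360)
E
python3 -m creep '[[[-0.3,-0.065,0,0,0],[-0.3,-0.127,0.06,0.02,-0.0085],[-0.3,-0.127,0.501,0.1035,-0.0085],[-0.3,-0.127,0.501,0.1035,-0.0085],[-0.3,-0.127,0.501,0.1035,-0.0085],[-0.3,-0.127,0.501,0.1035,-0.0085],[-0.3,-0.127,0.501,0.1035,-0.0085],[-0.3,-0.127,0.501,0.1035,-0.0085],[-0.3,-0.127,0.501,0.1035,-0.0085],[-0.3,-0.127,0.501,0.1035,-0.0085],[-0.3,-0.127,0.501,0.1035,-0.0085],[-0.3,-0.127,0.501,0.1035,-0.0085],[-0.3,-0.127,0.501,0.1035,-0.0085],[-0.3,-0.127,0.501,0.1035,-0.0085]]]'
python3 - <<'E'
from h import *
print(yaw(),rel([617.5,117.5,188]).round(4))
E
```

```text
[617.14305071 116.3932252  187.62860377] [-0.1322  0.501   0.1051] -0.008546512917122846
clock: 13.35
eef_pos: [617.1, 115.4, 259.3]
tcp_rot: [0.707, 0.007, 0.707, -0.007]
force: [-0.7, -0.2, 0.4]
width: 29.8
-1.1641026657412514 [0.095  0.0029 0.0006]
```

```bash
python3 -m creep '[[[-0.3,0.04,0.001,0,0],[-0.3,0.07,0.001,0,0],[-0.3,0.095,0.001,0,0],[-0.3,0.095,0.001,0,0],[-0.3,0.095,0.001,0,0],[-1,0.095,0.001,0,0],[-1,0.095,0.001,0,0],[-1,0.095,0.001,0,0],[-1,0.095,0.001,0,0],[-1,0.095,0.001,0,0]]]' 40
python3 - <<'E'
from h import *
s=telemetry.observe(); p=s['eef_pos'];print(p,s['force'],s['width'])
crop(cams.capture("scene"),150,60,350,260,3,"s13.png")
H=np.array([580.1,118.2,46]); ex=np.array([.9998,-.019,0])
d=(p-H)@ex; z=p[2]-46; r=np.hypot(d,z); a0=np.arctan2(z,-d); print("r",r,"ang",a0-.0274)
for a in np.linspace(a0,0.01,20): print(round(a-.0274,3),((146*np.sin(a)-z)/-750).round(4),((-146*np.cos(a)-d)/750).round(4))
E
```

```text
clock: 14.35
eef_pos: [618.1, 117.9, 189.7]
tcp_rot: [0.708, 0.007, 0.706, -0.006]
force: [-0.0, -0.8, 6.8]
width: 8.3
[618.1235923  117.92488665 189.70286424] [-0.02676058 -0.75218983  6.84291799] 8.330936636366856
r 148.64765709570395 ang 1.8020515976621558
1.802 0.0034 -0.0009
1.706 -0.0005 -0.0191
1.611 -0.0026 -0.0376
1.515 -0.003 -0.0563
1.419 -0.0016 -0.0748
1.323 0.0016 -0.0932
1.227 0.0066 -0.1112
1.132 0.0132 -0.1286
1.036 0.0215 -0.1453
0.94 0.0313 -0.1611
0.844 0.0426 -0.1759
0.749 0.0552 -0.1896
0.653 0.0691 -0.202
0.557 0.0842 -0.213
0.461 0.1002 -0.2226
0.366 0.117 -0.2305
0.27 0.1346 -0.2368
0.174 0.1526 -0.2414
0.078 0.1711 -0.2443
-0.017 0.1897 -0.2454
```

View pics/s13.png

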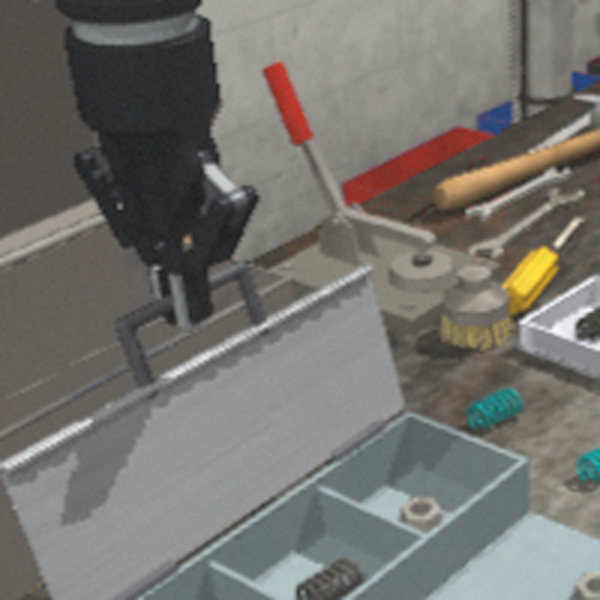

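```bash
python3 -m creep '[[[-1,-0.003,0,-0.0185,0],[-1,-0.005,0,-0.037,0],[-1,-0.0055,0,-0.0557,0],[-1,-0.004,0,-0.0742,0],[-1,-0.001,0,-0.0926,0],[-1,0.004,0,-0.1106,0],[-1,0.0105,0,-0.128,0],[-1,0.019,0,-0.1448,0],[-1,0.029,0,-0.1607,0],[-1,0.04,0,-0.1756,0],[-1,0.053,0,-0.1894,0],[-1,0.067,0,-0.2018,0],[-1,0.082,0,-0.2129,0],[-1,0.098,0,-0.2225,0],[-1,0.115,0,-0.2305,0],[-1,0.1326,0,-0.2368,0],[-1,0.1506,0,-0.2414,0],[-1,0.169,0,-0.2443,0],[-1,0.185,0,-0.2453,0],[-1,0.185,0,-0.2453,0]]]'
python3 - <<'E'
from h import *
s=telemetry.observe(); p=s['eef_pos'];print(p,s['force'],s['width'])
crop(cams.capture("scene"),150,150,350,350,3,"s14.png")
E
```

```text
clock: 16.4
eef_pos: [436.0, 121.6, 49.2]
tcp_rot: [0.709, 0.007, 0.705, -0.006]
force: [3.4, -1.4, -4.0]
width: 8.4
[435.95275448 121.61361964  49.19646191] [ 3.3660758  -1.42222341 -4.03068076] 8.360093318979642
```

View pics/s14.png

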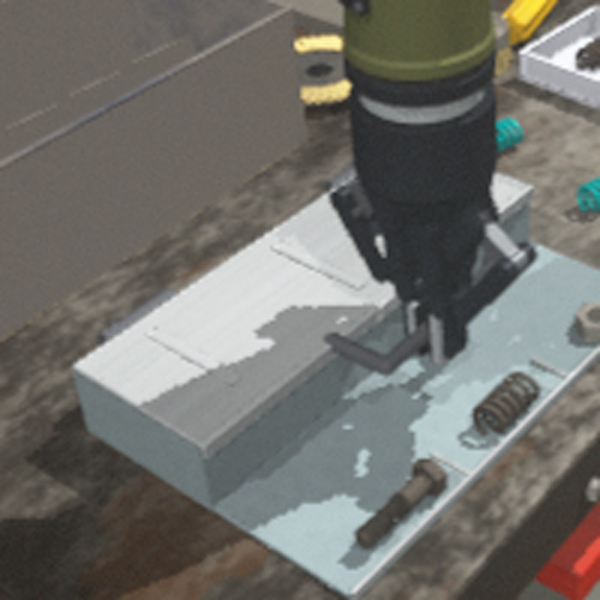

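```bash
python3 -m creep '[[[-1,0.003,0,0,0],[-1,0.006,0,0,0],[-1,0.006,0,0,0],[-1,0.006,0,0,0]]]'; python3 -m creep '[[[-1,0.004,0,0,0],[-1,0.007,0,0,0],[-1,0.007,0,0,0],[-1,0.007,0,0,0]]]'
```

```text
clock: 16.85
eef_pos: [435.9, 121.6, 48.2]
tcp_rot: [0.709, 0.007, 0.705, -0.007]
force: [2.4, -0.7, 35.9]
width: 8.4
clock: 17.25
eef_pos: [436.0, 121.7, 43.7]
tcp_rot: [0.709, 0.007, 0.705, -0.006]
force: [2.0, 0.4, 40.2]
width: 8.5
```

```bash
python3 -m creep '[[[-0.3,0,0,-0.001,0],[-0.3,0,0,-0.001,0],[-0.3,0,0,-0.001,0],[-0.3,0,0,-0.001,0],[-0.3,-0.05,0,-0.001,0],[-0.3,-0.1,0,-0.001,0],[-0.3,-0.16,0,-0.001,0],[-0.3,-0.22,0,-0.001,0],[-0.3,-0.26,0,-0.001,0],[-0.3,-0.26,0.3,-0.001,0],[-0.3,-0.26,0.3,-0.001,0],[-0.3,-0.26,0.3,-0.001,0],[-0.3,-0.26,0.3,-0.001,0],[-0.3,-0.26,0.3,-0.001,0],[-0.3,-0.26,0.3,-0.001,0],[-0.3,-0.26,0.3,-0.001,0]]]'
python3 - <<'E'
from h import *
s=telemetry.observe(); print(s['eef_pos'],s['force'],s['joint_velocities'].round(2))
a=cams.capture("top");b=cams.capture("scene")
cv2.imwrite("pics/f_top.png",a);crop(b,160,130,420,330,3,"f_s.png");crop(a,140,150,440,280,2.6,"f_t.png")
E
```

```text
clock: 18.85
eef_pos: [436.3, 345.9, 234.1]
tcp_rot: [0.706, 0.005, 0.708, -0.007]
force: [1.0, 0.6, -0.1]
width: 30.1
[436.32482863 345.85410181 234.1029135 ] [ 1.01815317  0.62587383 -0.10085619] [ 0.03 -0.01  0.02  0.03  0.01  0.   -0.  ]
```

View pics/f_s.png

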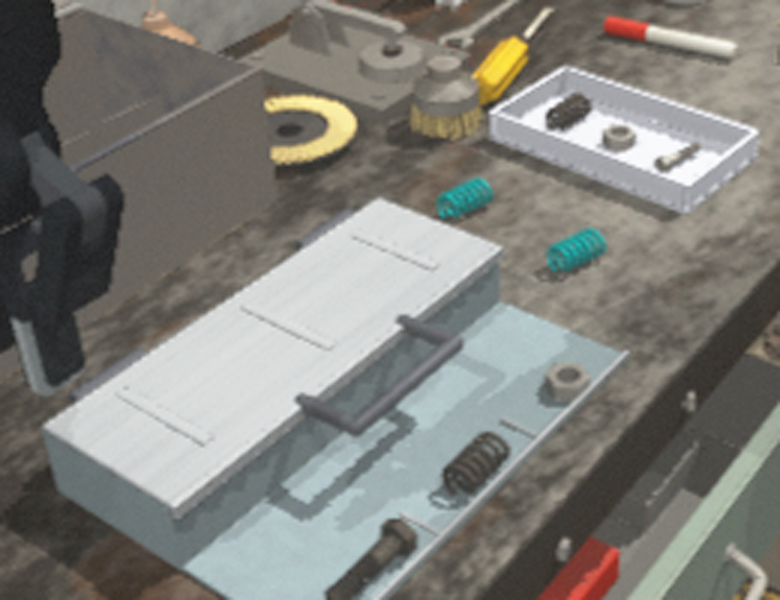

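View pics/f_t.png

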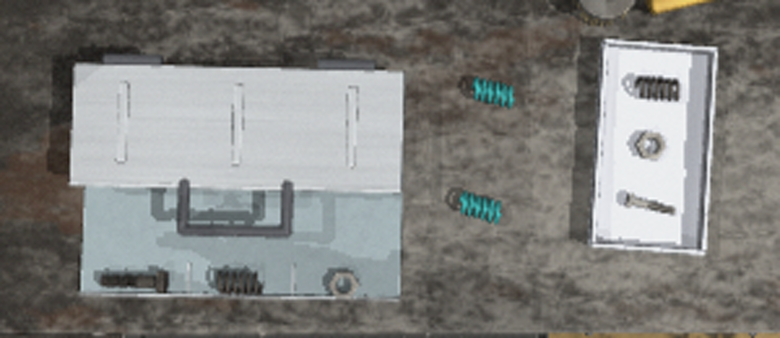

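```bash
python3 - <<'E'
from h import *
print(two((230.6,238.7),(294.7,257.9)))
b=cams.capture("scene"); crop(b,165,190,335,310,4.6,"f_s2.png")
for a in (0,.03,.06):
    X=[580.1-146*np.cos(a+.0274),121,46+146*np.sin(a+.0274)];print(a,proj("scene",X),proj("top",X))
E
```

```text
[434.95876471 120.11177742  49.22675257]
0 [294.98357352 258.01168065] [230.03117767 238.90868311]
0.03 [294.77649638 255.99125498] [229.71058058 238.87340364]
0.06 [294.50750983 253.93404822] [229.38860135 238.7793137 ]
```

View pics/f_s2.png

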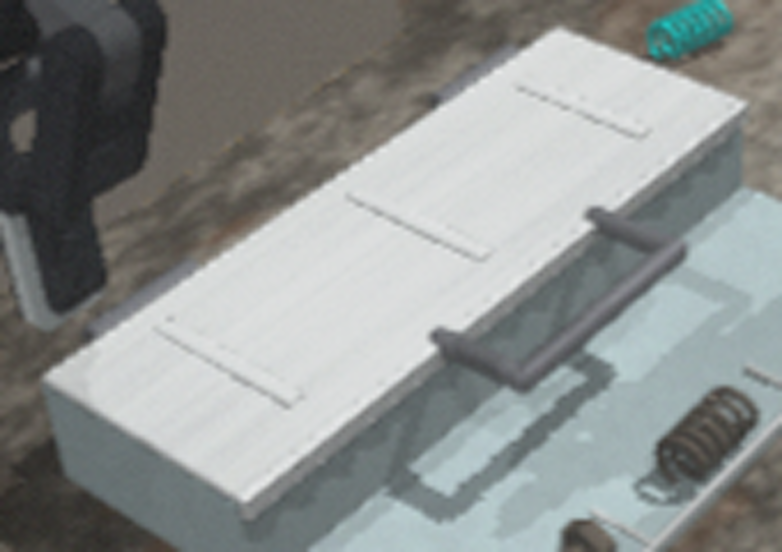

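The lid is flat, with the handle centre at z ≈ 49 mm (50 mm means shut). The nut is in the tray and the arm is clear, so I'm handing in.

```bash
python3 - <<'E'
from rig import arm
print(arm.job_done())
E
```

```text
the job is handed in; nothing more can be done
None
```

The job is done and handed in at about 19 s on the robot's clock, against the 69 s limit; no verdict was reported.

- **Lid opened:** I swung it by the handle to about 1.80 rad, past upright.
- **Compartments checked:** The one behind the bolt specimen held a nut. The other two matched: spring with spring, nut with nut.
- **Reject moved:** I took that nut out and put it in the middle of the tray, between the spring and the short bolt already there. The packed spring and nut were still in place in the last picture before the lid closed.
- **Lid closed:** I pressed it to a firm stop at about 40 N on the wrist, then let go and moved the arm clear. Measured from two views, the handle centre is at 49 mm, and shut is 50 mm. That is closed within the roughly 2 mm camera accuracy.

**Slips and disagreements:**
- One move went to the left instead of the right because I got a sign wrong. It stayed high and touched nothing.
- The two cameras disagreed by about 3–5 mm on the nut's position. I aimed between them and the grip held.

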